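Seat a taper mandrel in the sloping axle block

ROBOT

A 7-joint arm with a two-finger parallel gripper is mounted at the origin on the work surface. World frame = base frame: x ahead of the robot, y to its left, z up, the work surface at z = 0. Lengths are in m, angles in rad, forces in N, time in s.
With the tool pointing down it reaches from about 0.35 to 0.9 m from the base axis. Payload 8.1 kg.
Tool frame: the origin (TCP) lies midway between the tips of the shut fingers; the grasp point (between the pads) lies 19 mm behind it; z points along the fingers, y is the line along which they close (so a half turn about z gives the same grasp; the last joint's range is limited). The gripper opens to 92 mm and grips with 3 to 60 N. Pads are 19 mm wide; open, the fingers measure 130 mm over their backs; the gripper's body (75 mm by 190 mm) begins 47 mm behind the grasp point.
Start: joints at [-1.351, 0.434, 0.025, 1.573, -0.012, 1.134, -0.075], TCP at [0.198, 0.593, 0.227] pointing down, gripper open.
Joint ranges: [-2.62, 2.62], [-0.44, 2.09], [-1.27, 1.32], [0.08, 2.57], [-1.32, 4.46], [0.12, 2], [-2.74, 2.74]. Speed limits (rad/s): [2.22, 2.22, 3.01, 3.01, 3.14, 3.14, 3.14].

INTERFACE

Orientations are given as a rotation vector (axis times angle).
In Python, from cell import arm gives the robot as it stands.
- The arm moves only by the tool move_arm, never from a script. Its argument "motion" is a list of rows, each an object of numbers: "tx", "ty", "tz": the shift along the tool's x, y, z normalised to -1 to 1, where 1 is 1000 mm; "twist": the turn about the tool's z normalised to -1 to 1, where 1 is pi/2 rad. In form: [{"tx": .., "ty": .., "tz": .., "twist": ..}, ...]. A call has 1 to 12 rows; each row shifts and turns the commanded pose from where the row before left it, along the tool's axes as they then stand; what a row does not reach is not made up. A row lasts 1/10 s, in which the tool goes at most 50 mm and 8.59 degrees, less where a joint would pass 70% of its speed; a pose out of reach is approached as far as the arm can. A call with a number of a shift or a turn outside -1 to 1 is refused whole. A call with a gripper value outside its range is refused whole. "gripper" is the gripper's target within -1 to 1 (shut at 1, half-way at 0, fully open at -1), set as the call begins (left out, the last holds). The fingers move at their own pace and stop on an object; "squeeze" is the grip in N (left out, the last holds). Time passes only in rows, so rows that do not move let the fingers close. It gives the time, the measured TCP pose, the force, the opening and the grip force at its end, in the units of the state.
- arm.observe(): the state, without advancing time (a new reading comes with each control period).
- arm.get_image(name): name is "scene" or "side" or "wrist"; returns the picture (400x640x3 uint8, red, green, blue); there is no depth.
- arm.calibration(name): a dict with "K" (3x3 intrinsics, pixels), "T" (4x4, takes a point from camera to world coordinates). Camera axes: x right, y down, z forward; pixel columns grow to the right and rows downward; lengths in m; the calibration is good to about 2 mm. A picture is of the moment at which its call begins: read the wrist's pose just before it. calibration takes no time and is no camera call; for the wrist camera it gives the pose at the moment of the call.
- arm.sign_off(): hands the job in; it is judged then, once.
Trained networks look in the newest picture that a camera, given by its name, has taken for a name from the list of things; names that differ only in an ending like _2 or _b are one class to them, and where a whole thing is asked for, a point or a joint stands for the part that bears it (a point fixed in the world has none). Each returns a list of dicts, best first, with "conf" (0 to 1); they miss things now and then, are a little off and sometimes report something else, mostly with a low value. They report only what shows in the picture. A call takes as long as a camera call. They do not tell look-alikes from the thing itself.
- arm.look_for(camera, query): "point" ([column, row] as shares, 0 to 1, of the picture: columns of its width, rows of its height, amid what is visible of it).
- arm.regions_of(camera, query): "region" (400x640 bool, what is visible of it) and "point" ([column, row] as shares, 0 to 1, of the picture: columns of its width, rows of its height, amid what is visible of it).
- arm.place_of(camera, query): "point" ([column, row] as shares, 0 to 1, of the picture: columns of its width, rows of its height: a listed point, or the origin of a listed thing).
The state is a dict: "clock": time; "joints": joint angles; "dq": joint speeds; "joint_efforts": joint torques, N m; "position": TCP position; "ee_rot": TCP orientation; "force": force on the tool from outside, world axes, zero at the start; "ft_torque": the same for the moment, N m; "width": opening from 0.0 (shut) to 1.0 (fully open); "gripper_force": force on a finger pad.
Only numpy, scipy, OpenCV 4.12 (cv2) and the standard library are available. Lean on these libraries where they do the work, as an engineer would, in place of code of your own. Each camera call takes 0.05 s, during which the arm holds its last target. There are 200 camera calls.

TASK

Take the taper-shank mandrel from the rack and push its shank up into the sloping socket of the zinc axle block just until it grips, with the collar still a few millimetres off the face, and let go so that it stays by itself. Then tap or push it fully home, collar flush against the block, and leave it held by friction alone. Leave the other things on the rack and the bench where they are.

Things in the scene. Friction and masses are not known exactly. Their poses are not given: they have to be found in the camera images.
- mandrel: the tool to seat: plain steel mandrel, about 0.12 kg, 121 mm long. Origin: centre of the collar's front face; x axis along the shank to its tip. In front a tapered shank 40 mm long, 17.2 mm diameter at the collar, 12.2 mm near the tip, which is chamfered to 7.6 mm. Behind a collar 34 mm diameter, 6 mm thick, then a straight round handle 22 mm diameter, 75 mm long. It starts lying level in the rack
- handle_grip (a point): point on the mandrel's axis 48 mm behind its origin, where the handle can be gripped crosswise, between two rack walls that leave 38 mm along the handle; axes as the mandrel's
- butt (a point): centre of the flat butt end of the mandrel's handle, 81 mm behind the mandrel's origin, where it can be tapped
- shank_tip (a point): tip of the mandrel's shank, 40 mm ahead of its origin
- axle_block: grey cast zinc block, face 70 x 70 mm, 66 mm deep, fixed on a stand. Origin: centre of the socket's mouth in its front face, 150 mm above the bench. x axis: into the socket, roughly to the robot's left and climbing 30 degrees above level, so the mouth looks right and down and a loose mandrel would slide out; y axis level. Nothing stands in front of the mouth
- socket (a point): middle of the socket, 25 mm inside the mouth, axes as the block's. The mouth is a round hole 25 mm across, 5 mm deep; then four sprung leaves, 15.6 mm apart at their front ends, taper to match the shank (half angle 4 degrees). The shank touches all four when the collar is still 7 to 9 mm off the face; a push of 5 to 8 N takes it a few mm in, where it sticks; 10 to 20 N along the axis brings the collar flush
- rack: fixed dark wood rack, two lanes 100 mm apart, one mandrel in each. Origin: on the bench, midway between the lanes; x along the mandrels towards their shanks. Floor 10 mm thick; walls across x, 6 mm thick, at x = -22 and 22 (42 mm high) and 73 mm (under the shank). A mandrel's origin lies at x = 48, y = 50 or -50, z = 40 mm
- plain_arbor: steel arbor in the other lane, same handle and collar but a straight shank 13.6 mm thick (axes as for the mandrel): leave it
- wheelbarrow: red tin toy wheelbarrow, 230 x 80 x 62 mm, origin under its middle: leave it
- awl: awl with a walnut handle, 155 mm long, 24 mm thick, lying: leave it
- polish_tin: small round metal tin, 60 mm diameter, 45 mm high: leave it
- toy_wheel: dark tin wheel lying flat, 56 mm diameter, 10 mm thick: leave it
- rivet_box: cardboard box 60 x 45 x 25 mm: leave it
There are look-alikes about, which are no part of the job. What is shaped like the mandrel but orange or pink is not meant. What is shaped like the part that bears axle_block but yellow is not meant.

How it is judged:
On the way:
1. the mandrel stays in the socket by itself, untouched, its collar still 2.2 to 10 mm off the face (x of mandrel in the frame of axle_block between -0.01 and -0.0022 m and angle between the x axis of mandrel and the x axis of axle_block, either way round below 0.12 rad and contact force between mandrel and the arm below 0.05 N and contact force between mandrel and the fingers below 0.05 N and linear speed of mandrel below 0.02 m/s), for 0.3 s.
At the end, for the whole second after the job is handed in: The mandrel's shank is in the block's socket with the collar within 1.8 mm of the face, its axis within 0.06 rad of the socket's, at rest; the other things have not been moved (plain arbor 20 mm, the rest 30 mm) (x of mandrel in the frame of axle_block above -0.0018 m and angle between the x axis of mandrel and the x axis of axle_block, either way round below 0.06 rad and x of butt in the frame of axle_block below -0.06 m and linear speed of mandrel below 0.01 m/s); the robot touches nothing.
It fails at once if the plain arbor is moved by more than 20 mm (distance of plain_arbor from where it was at the start of the episode above 0.02 m).
It fails at once if another loose thing on the bench is moved by more than 30 mm (distance of any of wheelbarrow, awl, polish_tin, toy_wheel, rivet_box from where it was at the start of the episode above 0.03 m).
It also fails if it takes over 58 s, if anything falls off the work surface, if the arm or the gripper's body presses on something with over 40 N, if the wrist force passes 120 N, or if a joint passes its speed limit or range.

## Working session

There is one attempt and no reset: what is moved stays moved. The work goes in short steps, Python scripts to look and compute and a tool call to move; the robot and the scene stay as the last step left them, time stands still between calls to the robot, and variables do not carry over. Pictures are saved under pics/ and viewed, at most 10 in all, crops included, and the job is handed in when it is done.

Besides the shell and the picture viewer there is one more tool, called after "Call:" as name(argument=value, ...), one argument or row to a line, values as JSON. move_arm: Moves the arm, as the interface text tells. Scaled input: -1 to 1 covers 1000 mm each way for a shift and pi/2 rad each way for a turn. Its arguments: {"type":"object","properties":{"motion":{"type":"array","items":{"type":"object","properties":{"tx":{"type":"number"},"ty":{"type":"number"},"tz":{"type":"number"},"twist":{"type":"number"}}}},"gripper":{"type":"number"},"squeeze":{"type":"number"}},"required":["motion"]}

```bash
mkdir -p pics; ls; python3 - <<'E'
from cell import arm
import cv2,numpy as np
print(arm.observe())
for n in("scene","side"):
    im=arm.get_image(n); cv2.imwrite(f"pics/{n}0.png",im[:,:,::-1])
    c=arm.calibration(n); print(n,np.round(c["K"],1).tolist(),np.round(c["T"],3).tolist())
    for q in("mandrel","handle_grip","butt","shank_tip","axle_block","socket","rack","plain_arbor"):
        print(q,[(np.round(np.array(d["point"])*[640,400],1).tolist(),round(d["conf"],2)) for d in arm.place_of(n,q)][:4])
E
```

```text
pics
{'clock': 0.0, 'joints': array([-1.35058437,  0.43523151,  0.02495053,  1.57411596, -0.01159986,
        1.13397087, -0.07508395]), 'dq': array([ 4.46215033e-04, -5.24364897e-05,  1.21549397e-03,  1.53065150e-03,
        1.91970076e-03,  1.58514904e-03, -9.22153815e-04]), 'joint_efforts': array([ 9.34431523e-05, -6.67835498e+01,  9.85052660e-01, -3.14454710e+01,
       -6.07172563e-02,  4.30680136e-02,  1.41370469e-04]), 'position': array([0.19815078, 0.59221497, 0.22593211]), 'ee_rot': array([-5.04905481e-01, -3.10063092e+00,  2.47585284e-03]), 'force': array([-0.96081837,  0.09651496,  1.01654916]), 'ft_torque': array([-0.01137313,  0.02016732, -0.02594272]), 'gripper_force': 0.0, 'width': 0.9985139631542396}
scene [[391.9, 0.0, 314.3], [0.0, 391.9, 202.1], [0.0, 0.0, 1.0]] [[0.395, 0.589, -0.705, 1.28], [0.919, -0.245, 0.31, -0.295], [0.009, -0.77, -0.638, 0.777], [0.0, 0.0, 0.0, 1.0]]
mandrel [([243.3, 260.8], 0.89), ([223.9, 203.0], 0.68), ([287.0, 224.4], 0.58), ([327.7, 190.4], 0.44)]
handle_grip [([215.1, 212.0], 0.69), ([287.1, 235.6], 0.66)]
butt [([206.2, 274.0], 0.95
[... 376 characters left out ...]
 0.0, 322.3], [0.0, 488.5, 206.6], [0.0, 0.0, 1.0]] [[0.993, -0.099, 0.059, 0.501], [-0.114, -0.762, 0.637, -0.688], [-0.018, -0.64, -0.768, 1.01], [0.0, 0.0, 0.0, 1.0]]
mandrel [([291.9, 265.0], 0.89), ([354.6, 315.7], 0.71), ([408.4, 330.1], 0.7), ([231.7, 328.1], 0.6)]
handle_grip [([359.0, 333.9], 0.89), ([315.5, 267.8], 0.67), ([247.1, 342.9], 0.63)]
butt [([366.9, 348.6], 0.95), ([330.7, 271.4], 0.76), ([258.3, 350.1], 0.74)]
shank_tip [([221.0, 318.1], 0.93), ([345.7, 300.1], 0.92), ([281.4, 261.8], 0.82)]
axle_block [([399.2, 162.9], 0.83)]
socket [([395.7, 153.6], 0.9), ([314.4, 168.7], 0.57)]
rack [([336.2, 350.3], 0.56)]
plain_arbor [([308.5, 331.0], 0.86), ([359.8, 332.8], 0.59)]
```

View pics/scene0.png

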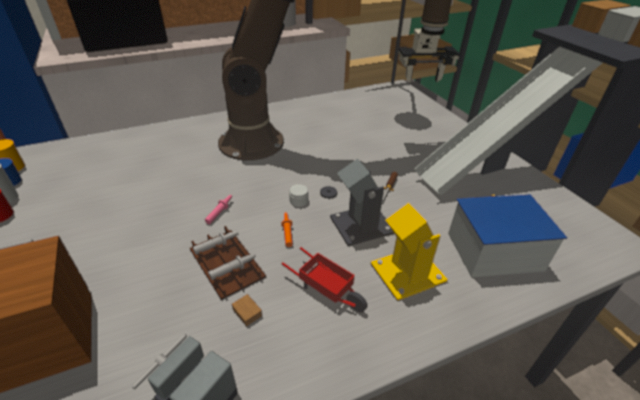

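View pics/side0.png

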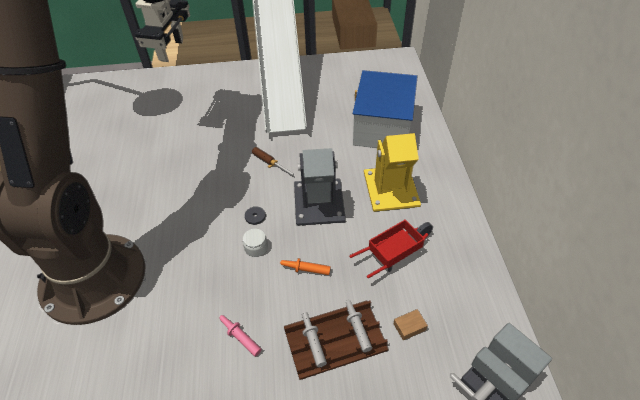

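The side view shows the rack near (335,338), with the mandrel in its right lane at (354,316) and the arbor at about (313,340). The grey block is at (318,165), and the yellow look-alike is to its right. In the scene view the rack is at (228,262) and the grey block at (356,185). Next I'll triangulate and enlarge the block.

```bash
cat > h.py <<'E'
import numpy as np,cv2
from cell import arm
def ray(n,p):
    c=arm.calibration(n);K=np.array(c["K"]);T=np.array(c["T"])
    d=T[:3,:3]@np.linalg.solve(K,[p[0],p[1],1]);return T[:3,3],d/np.linalg.norm(d)
def onz(n,p,z):
    o,d=ray(n,p);return o+d*(z-o[2])/d[2]
def tri(obs):
    A=np.zeros((3,3));b=np.zeros(3);R=[ray(*o) for o in obs]
    for o,d in R:
        M=np.eye(3)-np.outer(d,d);A+=M;b+=M@o
    x=np.linalg.solve(A,b);return x,[np.linalg.norm(np.cross(x-o,d)) for o,d in R]
def proj(n,P,c=None):
    c=c or arm.calibration(n);T=np.linalg.inv(c["T"]);P=np.atleast_2d(P)
    q=(P@T[:3,:3].T+T[:3,3])@np.array(c["K"]).T;return q[:,:2]/q[:,2:]
E
python3 - <<'E'
from h import *
np.set_printoptions(precision=4,suppress=True)
for k,a,b in(("or",(243.3,260.8),(354.6,315.7)),("butt",(206.2,274),(366.9,348.6)),("tip",(256.1,257.8),(345.7,300.1)),("sock",(351.7,183.3),(314.4,168.7)),("arbor",(224,238.3),(308.5,331))):
    x,e=tri([("scene",a),("side",b)]);print(k,x,np.round(e,4), onz("side",b,.04))
a=cv2.imread("pics/side0.png")[135:230,280:360];b=cv2.imread("pics/scene0.png")[150:245,320:400]
cv2.imwrite("pics/blk.png",cv2.resize(np.hstack([a,b]),None,fx=5,fy=5,interpolation=cv2.INTER_CUBIC))
E
```

```text
or [ 0.6093 -0.1942  0.0383] [0.0039 0.0039] [ 0.6101 -0.1992  0.04  ]
butt [ 0.623  -0.2828  0.0504] [0.0018 0.0018] [ 0.6237 -0.2765  0.04  ]
tip [ 0.5982 -0.1545  0.0275] [0.002 0.002] [ 0.5964 -0.1591  0.04  ]
sock [0.5615 0.1308 0.1611] [0.0048 0.0048] [0.5695 0.2553 0.04  ]
arbor [ 0.5065 -0.2177  0.0338] [0.0018 0.0018] [ 0.507  -0.2225  0.04  ]
```

View pics/blk.png

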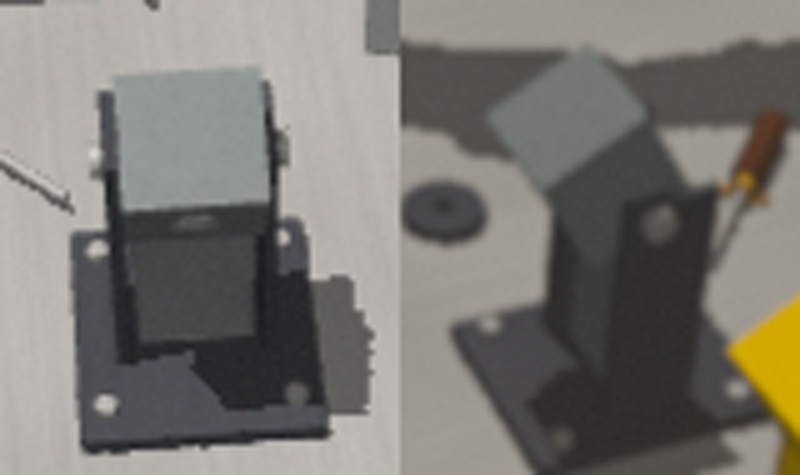

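The block's top-face corners read clearly. In the side view they are (303,150), (332.4,148.4), (334.4,175.6) and (304.4,177.6). In the scene view they are (337.6,173), (357,159.4), (369.6,173.4) and (349.6,188.4). I'll fit the pose to those.

```bash
cat >> h.py <<'E'
def blockR(yaw,p=np.pi/6):
    h=np.array([np.cos(yaw),np.sin(yaw),0]);x=h*np.cos(p)+np.array([0,0,np.sin(p)]);z=-h*np.sin(p)+np.array([0,0,np.cos(p)])
    return np.stack([x,np.cross(z,x),z],1)
E
python3 - <<'E'
from h import *
from scipy.optimize import least_squares
np.set_printoptions(precision=4,suppress=True)
C=np.array([[66,35,35],[66,-35,35],[0,-35,35],[0,35,35],[0,-35,-35],[0,35,-35]])/1e3
S=np.array([[303,150],[332.4,148.4],[334.4,175.6],[304.4,177.6],[334,181.6],[305.6,183]])
G=np.array([[357,159.4],[369.6,173.4],[349.6,188.4],[337.6,173]])
cs,cg=arm.calibration("side"),arm.calibration("scene")
def f(v,mask=3):
    P=C@blockR(v[2]).T+[v[0],v[1],v[3]]
    r=[]
    if mask&1:r.append(proj("side",P,cs)-S)
    if mask&2:r.append(proj("scene",P[:4],cg)-G)
    return np.concatenate([*r,[[100*(v[3]-.15)*2,0]]]).ravel()
for m in(3,1,2):
    s=least_squares(f,[.56,.11,1.57,.15],args=(m,));print(s.x,s.cost);print(s.fun) if m==3 else 0
x=s.x
E
```

```text
[0.5703 0.1127 1.5313 0.1484] 3.303856371696044
[-0.1058 -0.2532  0.0645 -0.5814  0.2457 -0.6437  0.3901 -0.6401 -0.6656
 -0.0066 -0.4223  0.4958  0.6232 -0.3573  0.3518  0.2789 -1.426   0.6768
 -0.6329  0.7603 -0.3141  0.    ]
[0.5701 0.1107 1.5156 0.1495] 0.779748575613394
[0.569  0.1143 1.5551 0.1481] 1.4664934972032937
```

Call:
move_arm(
  motion=[
    {"tz":-0.05},
    {"tz":-0.04},
    {"tx":-0.035,"ty":-0.035},
    {"tx":-0.035,"ty":-0.035},
    {"tx":-0.035,"ty":-0.035},
    {"tx":-0.035,"ty":-0.035},
    {"tx":-0.035,"ty":-0.035},
    {"tx":-0.035,"ty":-0.035},
    {"tx":-0.035,"ty":-0.035},
    {"tx":-0.035,"ty":-0.035},
    {"tx":-0.035,"ty":-0.035},
    {"tx":-0.035,"ty":-0.035},
  ],
  gripper=-1,
)

```text
invalid input
```

Call:
move_arm(
  motion=[
    {"tx":-0.035,"ty":-0.035},
    {"tx":-0.035,"ty":-0.035},
    {"tx":-0.035,"ty":-0.035},
    {"tx":-0.035,"ty":-0.035},
    {"tx":-0.035,"ty":-0.035},
    {"tx":-0.035,"ty":-0.035},
    {"tx":-0.035,"ty":-0.035},
    {"tx":-0.035,"ty":-0.035},
    {"tx":-0.035,"ty":-0.035},
    {"twist":0.09},
    {"twist":0.09},
    {"twist":0.09},
  ],
)

```text
invalid input
```

Call:
move_arm(
  motion=[
    {"twist":0.09},
    {"twist":0.09},
    {"twist":0.09},
    {"twist":0.09},
    {"twist":0.02},
    {},
  ],
)

```text
invalid input
```

```bash
cat >> h.py <<'E'
from scipy.spatial.transform import Rotation as Ro
def st():
    s=arm.observe();R=Ro.from_rotvec(s["ee_rot"]).as_matrix()
    print("t",round(s["clock"],2),"pos",np.round(s["position"],4),"xyaw",round(np.arctan2(R[1,0],R[0,0]),4),"z",np.round(R[:,2],3),"w",round(s["width"]*92,1),"gf",round(s["gripper_force"],1),"F",np.round(s["force"],1),"j",np.round(s["joints"],2));return s,R
E
python3 - <<'E'
from h import *
st()
im=arm.get_image("wrist");cv2.imwrite("pics/w1.png",im[:,:,::-1]);c=arm.calibration("wrist")
print(np.round(c["T"],3).tolist(),np.round(c["K"],0).tolist())
for q in("mandrel","butt","shank_tip","handle_grip","plain_arbor","rack"):
    for d in arm.place_of("wrist",q)[:4]:
        p=np.array(d["point"])*[640,400];print(q,np.round(p,1),round(d["conf"],2),np.round(onz("wrist",p,.04),4))
E
```

```text
t 0.9 pos [0.1983 0.5927 0.2267] xyaw 2.8187 z [ 0.  0. -1.] w 91.7 gf 0.0 F [-0.1  0.4  0.4] j [-1.35  0.43  0.03  1.57 -0.01  1.13 -0.08]
[[0.318, 0.916, 0.246, 0.134], [0.948, -0.307, -0.081, 0.615], [0.001, 0.259, -0.966, 0.384], [0.0, 0.0, 0.0, 1.0]] [[360.0, 0.0, 321.0], [0.0, 360.0, 200.0], [0.0, 0.0, 1.0]]
```

View pics/w1.png

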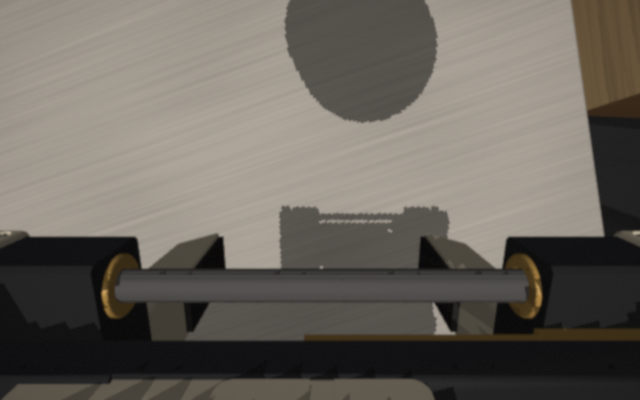

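The wrist view shows only bench and the gripper's shadow at (365,60), because the moves were refused. I'll retry with every field filled in.

Call:
move_arm(
  motion=[
    {"tx":0,"ty":0,"tz":-0.05,"twist":0},
    {"tx":0,"ty":0,"tz":-0.04,"twist":0},
    {"tx":-0.035,"ty":-0.035,"tz":0,"twist":0},
    {"tx":-0.035,"ty":-0.035,"tz":0,"twist":0},
    {"tx":-0.035,"ty":-0.035,"tz":0,"twist":0},
    {"tx":-0.035,"ty":-0.035,"tz":0,"twist":0},
    {"tx":-0.035,"ty":-0.035,"tz":0,"twist":0},
    {"tx":-0.035,"ty":-0.035,"tz":0,"twist":0},
    {"tx":-0.035,"ty":-0.035,"tz":0,"twist":0},
    {"tx":-0.035,"ty":-0.035,"tz":0,"twist":0},
    {"tx":-0.035,"ty":-0.035,"tz":0,"twist":0},
    {"tx":-0.035,"ty":-0.035,"tz":0,"twist":0},
  ],
  gripper=-1,
)

```text
clock: 2.45
position: [0.4197, 0.1478, 0.3171]
ee_rot: [0.505, 3.1, 0.002]
force: [0.6, 1.0, -0.5]
width: 0.999
gripper_force: 0.0
```

Call:
move_arm(
  motion=[
    {"tx":-0.035,"ty":-0.035,"tz":0,"twist":0},
    {"tx":-0.035,"ty":-0.035,"tz":0,"twist":0},
    {"tx":-0.035,"ty":-0.035,"tz":0,"twist":0},
    {"tx":-0.035,"ty":-0.035,"tz":0,"twist":0},
    {"tx":-0.035,"ty":-0.035,"tz":0,"twist":0},
    {"tx":-0.035,"ty":-0.035,"tz":0,"twist":0},
    {"tx":-0.035,"ty":-0.035,"tz":0,"twist":0},
    {"tx":-0.035,"ty":-0.035,"tz":0,"twist":0},
    {"tx":-0.035,"ty":-0.035,"tz":0,"twist":0},
    {"tx":0,"ty":0,"tz":0,"twist":0.09},
    {"tx":0,"ty":0,"tz":0,"twist":0.09},
    {"tx":0,"ty":0,"tz":0,"twist":0.09},
  ],
)

```text
clock: 3.65
position: [0.6179, -0.2496, 0.3163]
ee_rot: [-1.156, -2.921, 0.0]
force: [-0.4, 0.5, 0.2]
width: 0.998
gripper_force: 0.0
```

Call:
move_arm(
  motion=[
    {"tx":0,"ty":0,"tz":0,"twist":0.09},
    {"tx":0,"ty":0,"tz":0,"twist":0.09},
    {"tx":0,"ty":0,"tz":0,"twist":0.09},
    {"tx":0,"ty":0,"tz":0.05,"twist":0.09},
    {"tx":0,"ty":0,"tz":0.03,"twist":0.02},
    {"tx":0,"ty":0,"tz":0,"twist":0},
  ],
)

```text
clock: 4.25
position: [0.6162, -0.2468, 0.2324]
ee_rot: [-1.951, -2.453, 0.003]
force: [-0.5, 1.1, 0.6]
width: 1.005
gripper_force: 0.0
```

```bash
python3 - <<'E'
from h import *
st()
im=arm.get_image("wrist");cv2.imwrite("pics/w2.png",im[:,:,::-1]);c=arm.calibration("wrist")
for q in("mandrel","butt","shank_tip","handle_grip","plain_arbor","rack"):
    for d in arm.place_of("wrist",q)[:4]:
        p=np.array(d["point"])*[640,400];print(q,np.round(p,1),round(d["conf"],2),np.round(onz("wrist",p,.04),4))
E
```

```text
t 4.25 pos [ 0.6162 -0.2468  0.2324] xyaw 1.798 z [-0.007  0.003 -1.   ] w 92.4 gf 0.0 F [-0.5  1.1  0.6] j [-0.19  0.6   0.83  1.5  -0.45  1.25  0.92]
mandrel [323.6 125.4] 0.91 [ 0.6105 -0.2006  0.04  ]
mandrel [57.5 46.4] 0.7 [ 0.3574 -0.1866  0.04  ]
mandrel [324.8 213.8] 0.52 [ 0.6321 -0.2873  0.04  ]
butt [114.9 120.1] 0.82 [ 0.4144 -0.2419  0.04  ]
butt [323.3 209.6] 0.69 [ 0.6305 -0.2843  0.04  ]
shank_tip [30.4  5.2] 0.78 [ 0.3333 -0.1582  0.04  ]
shank_tip [324.1  79.4] 0.61 [ 0.6027 -0.1603  0.04  ]
shank_tip [278.9 166. ] 0.48 [ 0.5775 -0.2505  0.04  ]
handle_grip [89.9 94.5] 0.84 [ 0.3899 -0.2235  0.04  ]
handle_grip [325.6 174. ] 0.73 [ 0.6248 -0.2479  0.04  ]
plain_arbor [218.8 121.2] 0.9 [ 0.5124 -0.2205  0.04  ]
rack [279.4 165.9] 0.8 [ 0.5777 -0.2498  0.04  ]
rack [326.  128.3] 0.2 [ 0.6146 -0.2035  0.04  ]
```

View pics/w2.png

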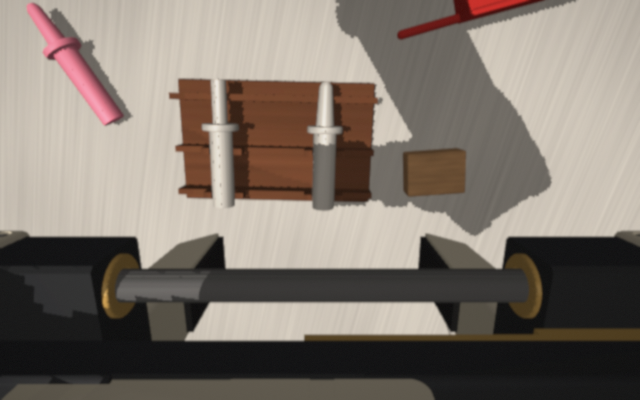

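The wrist view confirms that the right-hand item, with its collar at (324,129), has the tapered shank. The left one at (219,127) is the straight arbor, and the rivet box at (435,172) is well clear. I'll descend to the grip.

Call:
move_arm(
  motion=[
    {"tx":-0.006,"ty":0.005,"tz":0,"twist":0.01},
    {"tx":0,"ty":0,"tz":0.05,"twist":0},
    {"tx":0,"ty":0,"tz":0.05,"twist":0},
    {"tx":0,"ty":0,"tz":0.05,"twist":0},
    {"tx":0,"ty":0,"tz":0,"twist":0},
    {"tx":0,"ty":0,"tz":0,"twist":0},
  ],
  gripper=0,
)

```text
clock: 5.2
position: [0.6244, -0.2543, 0.0876]
ee_rot: [-1.976, -2.442, 0.001]
force: [0.3, -0.4, 1.1]
width: 0.535
gripper_force: 0.0
```

```bash
python3 - <<'E'
from h import *
s,R=st()
im=arm.get_image("wrist");cv2.imwrite("pics/w3.png",im[:,:,::-1])
P=np.array([.611,-.2005,.04]);u=np.array([np.cos(1.785),np.sin(1.785),0])
print(R.T@(P-.052*u-[0,0,.019]-s["position"]), proj("wrist",[P,P-.052*u,P-.081*u,P+.04*u]))
E
```

```text
t 5.2 pos [ 0.6244 -0.2543  0.0876] xyaw 1.7813 z [-0.001 -0.    -1.   ] w 49.2 gf 0.0 F [ 0.3 -0.4  1.1] j [-0.14  0.74  0.74  1.63 -0.57  1.    1.  ]
[ 0.00342303 -0.00167488  0.06656744] [[313.9550477  126.88746101]
 [314.76676516 215.1492225 ]
 [315.17691315 259.74649461]
 [313.25312111  50.56376398]]
```

View pics/w3.png

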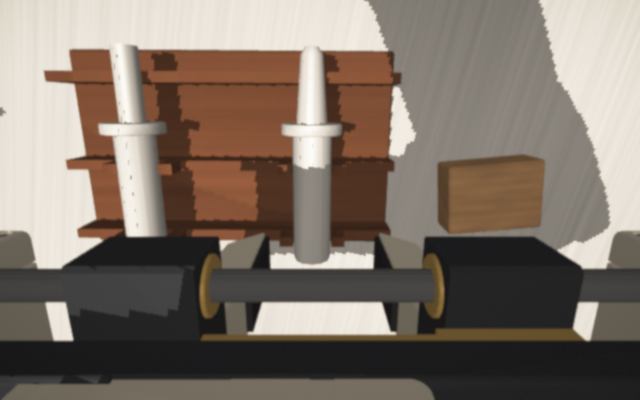

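The picture agrees with the estimate to about 2 px: collar at (312,128), tip at (312,46). I'll descend and grip.

Call:
move_arm(
  motion=[
    {"tx":0.004,"ty":-0.002,"tz":0.03,"twist":0},
    {"tx":0,"ty":0,"tz":0.036,"twist":0},
    {"tx":0,"ty":0,"tz":0,"twist":0},
    {"tx":0,"ty":0,"tz":0,"twist":0},
    {"tx":0,"ty":0,"tz":0,"twist":0},
  ],
)

```text
clock: 5.75
position: [0.6232, -0.2515, 0.024]
ee_rot: [1.972, 2.44, 0.002]
force: [0.5, -0.3, -0.3]
width: 0.504
gripper_force: 0.0
```

Call:
move_arm(
  motion=[
    {"tx":0,"ty":0,"tz":0,"twist":0},
    {"tx":0,"ty":0,"tz":0,"twist":0},
    {"tx":0,"ty":0,"tz":0,"twist":0},
    {"tx":0,"ty":0,"tz":0,"twist":0},
    {"tx":0,"ty":0,"tz":0,"twist":0},
    {"tx":0,"ty":0,"tz":0,"twist":0},
  ],
  gripper=1,
  squeeze=15,
)

```text
clock: 6.35
position: [0.6186, -0.251, 0.021]
ee_rot: [-1.975, -2.439, 0.003]
force: [-9.5, 1.1, 8.1]
width: 0.236
gripper_force: 15.0
```

```bash
python3 - <<'E'
from h import *
st()
E
```

```text
t 6.35 pos [ 0.6186 -0.251   0.021 ] xyaw 1.7802 z [-0.004  0.    -1.   ] w 21.7 gf 15.0 F [-9.5  1.1  8.1] j [-0.11  0.81  0.68  1.68 -0.63  0.88  1.05]
```

Call:
move_arm(
  motion=[
    {"tx":0,"ty":-0.004,"tz":-0.004,"twist":0},
    {"tx":0.007,"ty":0,"tz":0,"twist":0},
    {"tx":0,"ty":0,"tz":0,"twist":0},
    {"tx":0,"ty":0,"tz":0.004,"twist":0},
    {"tx":0,"ty":0,"tz":0,"twist":0},
  ],
)

```text
clock: 6.85
position: [0.6167, -0.2435, 0.021]
ee_rot: [1.974, 2.444, 0.002]
force: [-0.6, 1.6, 4.9]
width: 0.235
gripper_force: 15.0
```

```bash
python3 - <<'E'
from h import *
st()
E
```

```text
t 6.85 pos [ 0.6167 -0.2435  0.021 ] xyaw 1.7827 z [ 0.001  0.001 -1.   ] w 21.6 gf 15.0 F [-0.6  1.6  4.9] j [-0.12  0.8   0.68  1.7  -0.64  0.87  1.05]
```

Call:
move_arm(
  motion=[
    {"tx":0,"ty":0,"tz":0,"twist":0},
    {"tx":0,"ty":0,"tz":0,"twist":0},
    {"tx":-0.01,"ty":0,"tz":0,"twist":0},
    {"tx":0,"ty":0,"tz":0,"twist":0},
    {"tx":0,"ty":0,"tz":0,"twist":0},
  ],
  gripper=0.3,
)

```text
clock: 7.35
position: [0.6184, -0.2531, 0.0203]
ee_rot: [-1.973, -2.442, -0.002]
force: [0.7, 5.0, 0.2]
width: 0.346
gripper_force: 2.3
```

```bash
python3 - <<'E'
from h import *
st()
im=arm.get_image("wrist");cv2.imwrite("pics/w4.png",im[:,:,::-1])
E
```

```text
t 7.35 pos [ 0.6184 -0.2531  0.0203] xyaw 1.7824 z [-0.     0.002 -1.   ] w 31.9 gf 2.3 F [0.7 5.  0.2] j [-0.1   0.81  0.68  1.69 -0.64  0.88  1.06]
```

View pics/w4.png

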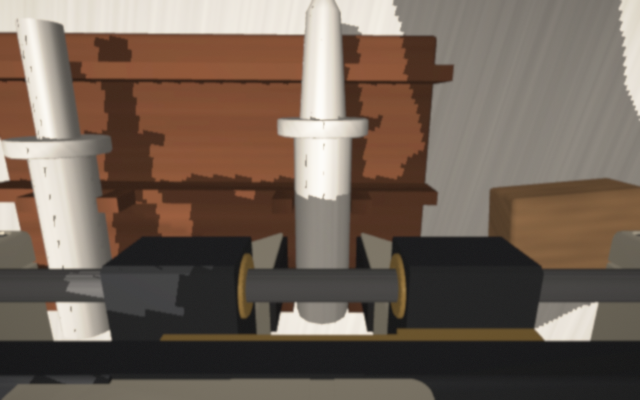

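The mandrel has slid forward: collar at (322,127), butt at (322,318), now held nearer the butt. The fingers lightly touch the rear wall, so I'll ease forward 1 mm, grip firmly and lift.

Call:
move_arm(
  motion=[
    {"tx":0.001,"ty":0,"tz":0,"twist":0},
    {"tx":0,"ty":0,"tz":0,"twist":0},
    {"tx":0,"ty":0,"tz":0,"twist":0},
    {"tx":0,"ty":0,"tz":0,"twist":0},
    {"tx":0,"ty":0,"tz":-0.02,"twist":0},
    {"tx":0,"ty":0,"tz":-0.03,"twist":0},
    {"tx":0,"ty":0,"tz":0,"twist":0},
    {"tx":0,"ty":0,"tz":0,"twist":0},
  ],
  gripper=1,
  squeeze=30,
)

```text
clock: 8.2
position: [0.6184, -0.2538, 0.0714]
ee_rot: [1.974, 2.441, 0.0]
force: [0.7, 0.2, -2.1]
width: 0.23
gripper_force: 30.0
```

Call:
move_arm(
  motion=[
    {"tx":-0.023,"ty":-0.012,"tz":0,"twist":0},
    {"tx":-0.023,"ty":-0.013,"tz":0,"twist":0},
    {"tx":0,"ty":0,"tz":0.02,"twist":0},
    {"tx":0,"ty":0,"tz":0,"twist":0},
    {"tx":0,"ty":0,"tz":0,"twist":0},
  ],
)

```text
clock: 8.7
position: [0.6027, -0.3022, 0.0496]
ee_rot: [-1.973, -2.442, 0.0]
force: [0.9, -0.7, -1.5]
width: 0.232
gripper_force: 30.0
```

```bash
python3 - <<'E'
from h import *
s,R=st()
im=arm.get_image("side");cv2.imwrite("pics/s5.png",cv2.resize(im[220:390,260:470,::-1],None,fx=3.5,fy=3.5,interpolation=cv2.INTER_CUBIC))
for q in("mandrel","shank_tip"):
  for n in("wrist","side"):
    if n=="wrist":arm.get_image(n)
    print(q,n,[(np.round(np.array(d["point"])*[640,400],1).tolist(),round(d["conf"],2)) for d in arm.place_of(n,q)][:4])
E
```

```text
t 8.7 pos [ 0.6027 -0.3022  0.0496] xyaw 1.7824 z [-0.002  0.001 -1.   ] w 21.4 gf 30.0 F [ 0.9 -0.7 -1.5] j [-0.04  0.78  0.7   1.65 -0.6   0.94  1.1 ]
mandrel wrist [([319.1, 121.9], 0.79)]
mandrel side [([294.2, 261.3], 0.76), ([232.8, 328.1], 0.68)]
shank_tip wrist []
shank_tip side [([279.3, 261.4], 0.79), ([223.1, 315.7], 0.64)]
```

View pics/s5.png

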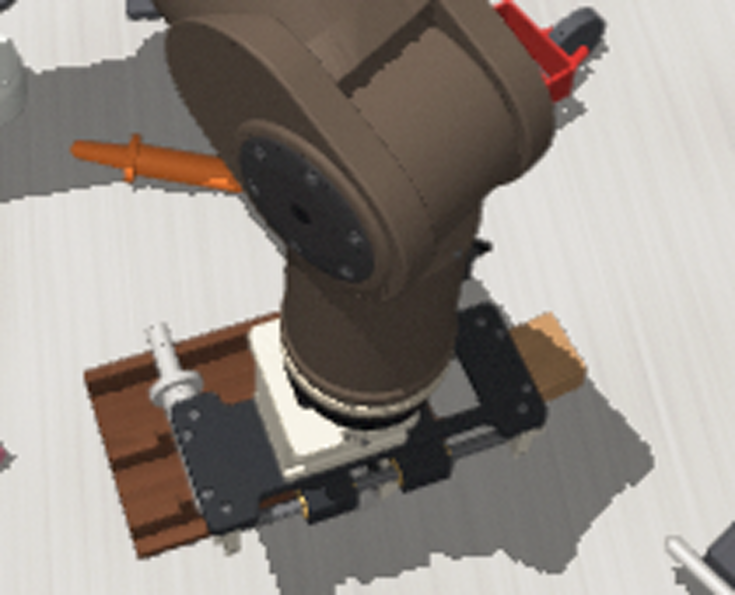

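The side view is blocked by the arm, though the arbor at (175,370) hasn't moved. I'll use the wrist camera for the pitch. Now I press the handle down on the rack wall, so the mandrel pivots shank-up between the pads.

Call:
move_arm(
  motion=[
    {"tx":0,"ty":0,"tz":0.01,"twist":0},
    {"tx":0,"ty":0,"tz":0.005,"twist":0},
    {"tx":0,"ty":0,"tz":0.005,"twist":0},
    {"tx":0,"ty":0,"tz":0.004,"twist":0},
    {"tx":0,"ty":0,"tz":0,"twist":0},
    {"tx":0,"ty":0,"tz":0,"twist":0},
  ],
)

```text
clock: 9.65
position: [0.603, -0.3038, 0.0269]
ee_rot: [1.975, 2.442, -0.0]
force: [-0.8, -1.2, 3.7]
width: 0.231
gripper_force: 30.0
```

```bash
cat >> h.py <<'E'
def pitch(s,R,g=.0635,save=None):
    c=arm.calibration("wrist");im=arm.get_image("wrist")
    if save:cv2.imwrite(save,im[:,:,::-1])
    ps=[np.array(d["point"])*[640,400] for d in arm.place_of("wrist","mandrel") if abs(d["point"][0]-.5)<.08]
    for a in range(-10,50,5):
        x=R[:,0]*np.cos(np.radians(a))-R[:,2]*np.sin(np.radians(a))
        G=s["position"]-.019*R[:,2]
        print(a,np.round(proj("wrist",[G+x*g,G+x*(g+.04)],c),1).tolist())
    print(ps)
E
python3 - <<'E'
from h import *
s,R=st();pitch(s,R,save="pics/w6.png")
E
```

```text
t 9.65 pos [ 0.603  -0.3038  0.0269] xyaw 1.7816 z [ 0. -0. -1.] w 21.2 gf 30.0 F [-0.8 -1.2  3.7] j [-0.03  0.81  0.68  1.66 -0.63  0.9   1.12]
-10 [[318.2, 120.2], [318.1, 17.5]]
-5 [[318.1, 119.0], [317.9, 8.4]]
0 [[318.0, 118.9], [317.7, 0.5]]
5 [[317.9, 120.2], [317.4, -5.9]]
10 [[317.8, 123.0], [317.2, -10.3]]
15 [[317.6, 127.6], [316.9, -12.2]]
20 [[317.5, 133.9], [316.5, -10.8]]
25 [[317.4, 142.3], [316.2, -5.4]]
30 [[317.2, 152.7], [315.8, 5.2]]
35 [[317.1, 165.3], [315.4, 21.9]]
40 [[317.0, 180.0], [314.9, 45.9]]
45 [[316.9, 196.9], [314.5, 78.2]]
[array([322.816, 121.6  ])]
```

View pics/w6.png

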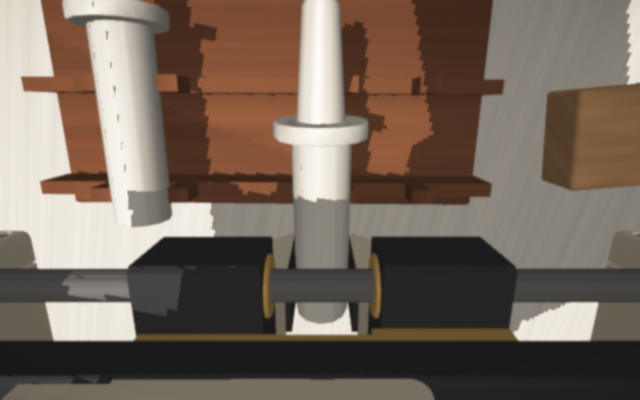

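The mandrel lies across the full-height part of the wall: collar at (321,128), wall at row 185, still near level and about to pivot. I'll keep lowering.

Call:
move_arm(
  motion=[
    {"tx":0,"ty":0,"tz":0.003,"twist":0},
    {"tx":0,"ty":0,"tz":0.003,"twist":0},
    {"tx":0,"ty":0,"tz":0.002,"twist":0},
    {"tx":0,"ty":0,"tz":0,"twist":0},
    {"tx":0,"ty":0,"tz":0,"twist":0},
  ],
)

```text
clock: 10.25
position: [0.603, -0.3042, 0.0192]
ee_rot: [1.975, 2.442, -0.001]
force: [-3.0, -2.6, 7.0]
width: 0.234
gripper_force: 30.0
```

```bash
cat >> h.py <<'E'
def widths():
    im=arm.get_image("wrist").astype(int)
    g=im.min(2)
    out=[]
    for r in range(0,235,6):
        row=(np.abs(im[r,:,0]-im[r,:,2])<25)&(im[r].min(1)>70)
        # run containing column ~318
        l=318
        if not row[l]: out.append((r,0,0));continue
        a=l
        while a>0 and row[a-1]:a-=1
        b=l
        while b<639 and row[b+1]:b+=1
        out.append((r,a,b-a+1))
    print(out)
E
python3 - <<'E'
from h import *
s,R=st();pitch(s,R,save="pics/w7.png");widths()
E
```

```text
t 10.25 pos [ 0.603  -0.3042  0.0192] xyaw 1.7814 z [ 0.    -0.001 -1.   ] w 21.5 gf 30.0 F [-3.  -2.6  7. ] j [-0.02  0.82  0.68  1.67 -0.63  0.88  1.13]
-10 [[318.2, 120.2], [318.1, 17.5]]
-5 [[318.1, 118.9], [317.9, 8.4]]
0 [[318.0, 118.8], [317.7, 0.5]]
5 [[317.9, 120.1], [317.4, -5.9]]
10 [[317.7, 123.0], [317.1, -10.4]]
15 [[317.6, 127.5], [316.8, -12.3]]
20 [[317.5, 133.9], [316.5, -10.9]]
25 [[317.4, 142.2], [316.2, -5.4]]
30 [[317.2, 152.6], [315.8, 5.1]]
35 [[317.1, 165.2], [315.3, 21.9]]
40 [[317.0, 179.9], [314.9, 45.8]]
45 [[316.9, 196.8], [314.5, 78.1]]
[array([320.384, 131.2  ])]
[(0, 297, 43), (6, 296, 45), (12, 296, 45), (18, 296, 45), (24, 296, 46), (30, 296, 46), (36, 296, 46), (42, 296, 46), (48, 296, 47), (54, 296, 48), (60, 296, 48), (66, 295, 49), (72, 296, 48), (78, 295, 49), (84, 295, 50), (90, 295, 50), (96, 295, 50), (102, 295, 50), (108, 295, 51), (114, 295, 51), (120, 283, 79), (126, 273, 97), (132, 269, 103), (138, 268, 103), (144, 269, 102), (150, 271, 100), (156, 275, 91), (162, 286, 71), (168, 290, 63), (174, 290, 62), (180, 289, 63), (186, 290, 62), (192, 290, 62), (198, 290, 61), (204, 291, 60), (210, 0, 640), (216, 0, 640), (222, 0, 640), (228, 0, 640), (234, 10, 630)]
```

Call:
move_arm(
  motion=[
    {"tx":0,"ty":0,"tz":0.003,"twist":0},
    {"tx":0,"ty":0,"tz":0.003,"twist":0},
    {"tx":0,"ty":0,"tz":0.001,"twist":0},
    {"tx":0,"ty":0,"tz":0,"twist":0},
    {"tx":0,"ty":0,"tz":0,"twist":0},
  ],
)

```text
clock: 10.9
position: [0.6026, -0.304, 0.0121]
ee_rot: [1.976, 2.442, -0.001]
force: [-2.9, -2.7, 6.5]
width: 0.232
gripper_force: 30.0
```

```bash
python3 - <<'E'
from h import *
s,R=st();pitch(s,R,save="pics/w8.png");widths()
E
```

```text
t 10.9 pos [ 0.6026 -0.304   0.0121] xyaw 1.7813 z [-0.    -0.001 -1.   ] w 21.3 gf 30.0 F [-2.9 -2.7  6.5] j [-0.02  0.83  0.67  1.67 -0.64  0.87  1.13]
-10 [[318.2, 120.2], [318.0, 17.5]]
-5 [[318.1, 118.9], [317.8, 8.4]]
0 [[317.9, 118.8], [317.6, 0.5]]
5 [[317.8, 120.2], [317.4, -5.9]]
10 [[317.7, 123.0], [317.1, -10.4]]
15 [[317.6, 127.5], [316.8, -12.2]]
20 [[317.4, 133.9], [316.5, -10.9]]
25 [[317.3, 142.2], [316.1, -5.4]]
30 [[317.2, 152.6], [315.7, 5.2]]
35 [[317.1, 165.2], [315.3, 21.9]]
40 [[316.9, 180.0], [314.8, 45.9]]
45 [[316.8, 196.8], [314.4, 78.1]]
[array([323.328, 146.92 ])]
[(0, 296, 41), (6, 294, 46), (12, 291, 51), (18, 290, 53), (24, 290, 53), (30, 290, 53), (36, 291, 53), (42, 290, 54), (48, 291, 53), (54, 291, 53), (60, 291, 53), (66, 291, 53), (72, 291, 54), (78, 291, 55), (84, 291, 55), (90, 291, 55), (96, 291, 55), (102, 291, 55), (108, 291, 56), (114, 291, 56), (120, 291, 56), (126, 284, 74), (132, 275, 93), (138, 269, 103), (144, 265, 111), (150, 263, 113), (156, 263, 112), (162, 264, 110), (168, 266, 107), (174, 268, 103), (180, 271, 96), (186, 277, 84), (192, 287, 66), (198, 287, 66), (204, 288, 65), (210, 288, 64), (216, 0, 640), (222, 0, 640), (228, 0, 640), (234, 10, 624)]
```

Call:
move_arm(
  motion=[
    {"tx":0,"ty":0,"tz":0.002,"twist":0},
    {"tx":0,"ty":0,"tz":0,"twist":0},
    {"tx":0,"ty":0,"tz":0,"twist":0},
    {"tx":0,"ty":0,"tz":-0.03,"twist":0},
    {"tx":0,"ty":0,"tz":-0.05,"twist":0},
    {"tx":0,"ty":0,"tz":-0.02,"twist":0},
    {"tx":0,"ty":0,"tz":0,"twist":0},
    {"tx":0,"ty":0,"tz":0,"twist":0},
  ],
  squeeze=50,
)

```text
clock: 11.85
position: [0.6031, -0.3025, 0.1092]
ee_rot: [-1.974, -2.443, -0.001]
force: [-0.3, 0.7, -1.5]
width: 0.23
gripper_force: 50.0
```

```bash
cat >> h.py <<'E'
def circ(c,x,y,z,r,n=72):
    t=np.linspace(0,2*np.pi,n);return c+r*(np.outer(np.cos(t),y)+np.outer(np.sin(t),z))
def fitpose(s,R,im,c):
    """fit pitch a, grip offset g, lateral y, height h from mandrel silhouette widths (tool frame)"""
    from scipy.optimize import least_squares
    rows=list(range(4,200,3));obs=[]
    for r in rows:
        row=(np.abs(im[r,:,0].astype(int)-im[r,:,2])<25)&(im[r].min(1)>70)
        a=b=318
        if not row[318]:obs.append((np.nan,np.nan));continue
        while a>0 and row[a-1]:a-=1
        while b<639 and row[b+1]:b+=1
        obs.append((a,b) if b-a<150 else (np.nan,np.nan))
    obs=np.array(obs,float)
    def sil(v):
        a,g,y,h,w=v
        x=R[:,0]*np.cos(a)-R[:,2]*np.sin(a);x=x*np.cos(w)+R[:,1]*np.sin(w)
        Y=np.cross(R[:,2],x);Y/=np.linalg.norm(Y);Z=np.cross(x,Y)
        O=s["position"]-R[:,2]*(.019+h)+R[:,1]*y+x*g
        m=np.zeros((1600,2560),np.uint8)
        for (x0,r0,x1,r1) in((.04,.0038,.0375,.0061),(.0375,.0061,0,.0086),(0,.017,-.006,.017),(-.006,.011,-.05,.011)):
            q=np.vstack([proj("wrist",circ(O+x*x0,x,Y,Z,r0),c),proj("wrist",circ(O+x*x1,x,Y,Z,r1),c)])
            cv2.fillConvexPoly(m,cv2.convexHull((q*4+1.5).round().astype(np.int32)),1)
        out=[]
        for r in rows:
            k=np.flatnonzero(m[4*r+1]);out.append((k[0]/4,k[-1]/4) if len(k) else (318,318))
        return np.array(out)
    def f(v):
        d=sil(v)-obs;d=np.nan_to_num(d.ravel());return np.append(np.clip(d,-15,15),[(v[3])/.002])
    best=min((least_squares(f,[np.radians(a),.0635,0,0,0],loss="soft_l1",diff_step=1e-2,x_scale=[.05,.003,.002,.003,.02]) for a in(22,28,34)),key=lambda q:q.cost)
    return best
E
python3 - <<'E'
from h import *
s,R=st();c=arm.calibration("wrist");im=arm.get_image("wrist");cv2.imwrite("pics/w9.png",im[:,:,::-1])
b=fitpose(s,R,im,c);print("pitch",np.degrees(b.x[0]),"g,y,h",b.x[1:4],"yaw",np.degrees(b.x[4]),b.cost)
pitch(s,R);widths()
E
```

```text
t 11.85 pos [ 0.6031 -0.3025  0.1092] xyaw 1.7824 z [ 0.     0.001 -1.   ] w 21.1 gf 50.0 F [-0.3  0.7 -1.5] j [-0.06  0.72  0.75  1.61 -0.55  1.03  1.07]
pitch 23.364748827268997 g,y,h [0.06251647 0.         0.        ] yaw 0.0 137.03901306197997
-10 [[319.2, 121.3], [319.1, 18.2]]
-5 [[319.1, 120.0], [318.9, 9.1]]
0 [[319.0, 120.0], [318.7, 1.1]]
5 [[318.9, 121.3], [318.5, -5.3]]
10 [[318.8, 124.2], [318.3, -9.7]]
15 [[318.7, 128.8], [318.0, -11.6]]
20 [[318.6, 135.3], [317.8, -10.2]]
25 [[318.4, 143.7], [317.5, -4.7]]
30 [[318.3, 154.2], [317.1, 6.0]]
35 [[318.2, 166.9], [316.8, 22.9]]
40 [[318.1, 181.8], [316.4, 47.1]]
45 [[318.0, 198.8], [316.0, 79.8]]
[array([322.816, 142.32 ])]
[(0, 298, 42), (6, 295, 48), (12, 292, 53), (18, 292, 53), (24, 293, 51), (30, 293, 52), (36, 293, 52), (42, 293, 52), (48, 293, 52), (54, 293, 52), (60, 293, 53), (66, 293, 53), (72, 293, 53), (78, 293, 53), (84, 293, 53), (90, 293, 54), (96, 293, 54), (102, 292, 55), (108, 293, 54), (114, 293, 54), (120, 293, 55), (126, 282, 80), (132, 272, 98), (138, 268, 106), (144, 265, 111), (150, 265, 111), (156, 264, 111), (162, 266, 108), (168, 269, 104), (174, 271, 98), (180, 0, 640), (186, 0, 640), (192, 0, 640), (198, 0, 640), (204, 0, 640), (210, 0, 640), (216, 0, 640), (222, 0, 640), (228, 0, 640), (234, 0, 640)]
```

```bash
sed -i 's/a,g,y,h,w=v$/a,g,y,h,w=(np.array(v)-1)*[1,.1,.1,.1,1]+[0,.0635,0,0,0]/; s#\[(v\[3\])/.002\]#[(v[3]-1)/.03]#; s/\[np.radians(a),.0635,0,0,0\],loss="soft_l1",diff_step=1e-2,x_scale=\[.05,.003,.002,.003,.02\]/[1+np.radians(a),1,1,1,1],loss="soft_l1",diff_step=1e-2/; s/^    return best/    best.x=(best.x-1)*[1,.1,.1,.1,1]+[0,.0635,0,0,0];return best/' h.py
python3 - <<'E'
from h import *
s,R=st();c=arm.calibration("wrist")
for k in("w9","w8"):
    im=cv2.imread(f"pics/{k}.png")[:,:,::-1]
    b=fitpose(s,R,im,c);print(k,"pitch",np.degrees(b.x[0]),"g,y,h",b.x[1:4],"yaw",np.degrees(b.x[4]),b.cost,np.abs(b.fun).max())
E
```

```text
t 12.05 pos [ 0.6024 -0.3025  0.1081] xyaw 1.7821 z [-0.002  0.001 -1.   ] w 21.1 gf 50.0 F [ 0.4 -0.1 -1.2] j [-0.06  0.72  0.75  1.61 -0.55  1.03  1.07]
w9 pitch 25.05118925213962 g,y,h [ 0.06324922  0.00119537 -0.00127507] yaw -0.5076045004263406 32.611844248423644 15.0
w8 pitch 27.40576500083277 g,y,h [ 0.06360182  0.00132523 -0.00207822] yaw -0.8430368556123055 23.187335418054204 3.0
```

Call:
move_arm(
  motion=[
    {"tx":0,"ty":0,"tz":0.05,"twist":0},
    {"tx":0,"ty":0,"tz":0.035,"twist":0},
    {"tx":0,"ty":0,"tz":0.01,"twist":0},
    {"tx":0,"ty":0,"tz":0.004,"twist":0},
    {"tx":0,"ty":0,"tz":0.004,"twist":0},
    {"tx":0,"ty":0,"tz":0,"twist":0},
    {"tx":0,"ty":0,"tz":0,"twist":0},
  ],
  squeeze=40,
)

```text
clock: 12.75
position: [0.5988, -0.3051, 0.006]
ee_rot: [-1.975, -2.437, 0.007]
force: [-9.4, -5.0, -5.4]
width: 0.227
gripper_force: 40.2
```

Call:
move_arm(
  motion=[
    {"tx":0,"ty":0,"tz":0,"twist":0},
    {"tx":0,"ty":0,"tz":0,"twist":0},
    {"tx":0,"ty":0,"tz":-0.005,"twist":0},
    {"tx":0,"ty":0,"tz":-0.01,"twist":0},
    {"tx":0,"ty":0,"tz":-0.02,"twist":0},
    {"tx":0,"ty":0,"tz":-0.025,"twist":0},
    {"tx":0,"ty":0,"tz":-0.02,"twist":0},
    {"tx":0,"ty":0,"tz":-0.01,"twist":0},
    {"tx":0,"ty":0,"tz":0,"twist":0},
  ],
  squeeze=60,
)

```text
clock: 13.65
position: [0.6042, -0.3036, 0.0988]
ee_rot: [1.973, 2.441, 0.002]
force: [-0.2, -0.7, -1.7]
width: 0.226
gripper_force: 60.0
```

```bash
cat > m.py <<'E'
from h import *
s,R=st();c=arm.calibration("wrist");im=arm.get_image("wrist");cv2.imwrite("pics/w_%d.png"%(s["clock"]*100),im[:,:,::-1])
b=fitpose(s,R,im,c);a,g,y,h,w=b.x;print("pitch",np.degrees(a),"g,y,h",b.x[1:4],"yaw",np.degrees(w),b.cost)
x=R[:,0]*np.cos(a)-R[:,2]*np.sin(a);x=x*np.cos(w)+R[:,1]*np.sin(w)
O=s["position"]-R[:,2]*(.019+h)+R[:,1]*y+x*g;print("O",O,"tip",O+.04*x,"hyaw",np.arctan2(x[1],x[0]))
B=blockR(1.53);M=np.array([.570,.112,.15]);print("O in block",B.T@(O-M),"tip",B.T@(O+.04*x-M))
E
python3 m.py
```

```text
t 13.65 pos [ 0.6042 -0.3036  0.0988] xyaw 1.7823 z [ 0.003 -0.001 -1.   ] w 20.8 gf 60.0 F [-0.2 -0.7 -1.7] j [-0.06  0.73  0.74  1.62 -0.56  1.01  1.07]
pitch 24.711198776319375 g,y,h [ 0.06314885  0.00125884 -0.00096871] yaw -0.551118792834184 18.99315408980618
O [ 0.59268212 -0.24735343  0.14308325] tip [ 0.5846262  -0.21189045  0.15974096] hyaw 1.7941697578080076
O in block [-0.31360748 -0.03731948  0.17307459] tip [-0.27487688 -0.0278239   0.16994813]
```

Call:
move_arm(
  motion=[
    {"tx":0,"ty":0,"tz":-0.01,"twist":0.04},
    {"tx":0,"ty":0,"tz":-0.01,"twist":0.05},
    {"tx":0,"ty":0,"tz":-0.01,"twist":0.05},
    {"tx":0.01,"ty":-0.003,"tz":0,"twist":0.028},
    {"tx":0.02,"ty":-0.005,"tz":0,"twist":0},
    {"tx":0.03,"ty":-0.007,"tz":0,"twist":0},
    {"tx":0.035,"ty":-0.007,"tz":0,"twist":0},
    {"tx":0.035,"ty":-0.007,"tz":0,"twist":0},
    {"tx":0.035,"ty":-0.007,"tz":0,"twist":0},
    {"tx":0.035,"ty":-0.007,"tz":0,"twist":0},
    {"tx":0.025,"ty":-0.007,"tz":0,"twist":0},
    {"tx":0.015,"ty":-0.005,"tz":0,"twist":0},
  ],
)

```text
clock: 14.9
position: [0.5593, -0.0575, 0.1253]
ee_rot: [-2.274, -2.164, 0.002]
force: [0.5, -0.6, -2.1]
width: 0.226
gripper_force: 60.0
```

Call:
move_arm(
  motion=[
    {"tx":0.005,"ty":0,"tz":0,"twist":0},
    {"tx":0,"ty":0,"tz":0,"twist":0},
    {"tx":0,"ty":0,"tz":0,"twist":0},
  ],
)

```text
clock: 15.2
position: [0.5607, -0.0569, 0.1266]
ee_rot: [2.28, 2.161, -0.001]
force: [0.2, -0.2, -1.4]
width: 0.227
gripper_force: 60.0
```

```bash
python3 m.py; python3 - <<'E'
from h import *
for n in("side","scene"):
    im=arm.get_image(n);cv2.imwrite(f"pics/{n}_pre.png",im[:,:,::-1])
    for q in("mandrel","shank_tip","socket","axle_block"):print(n,q,[(np.round(np.array(d["point"])*[640,400],1).tolist(),round(d["conf"],2)) for d in arm.place_of(n,q)][:4])
E
```

```text
t 15.2 pos [ 0.5607 -0.0569  0.1266] xyaw 1.5171 z [-0.    -0.001 -1.   ] w 20.9 gf 60.0 F [ 0.2 -0.2 -1.4] j [-0.61  0.58  0.91  1.89 -0.56  0.95  0.51]
pitch 34.29933795582264 g,y,h [0.07909579 0.00655441 0.01625286] yaw -0.4791603553600933 17.831639607082057
O [0.57006357 0.00811057 0.2063388 ] tip [0.57150458 0.04114271 0.22885103] hyaw 1.5271993846812022
O in block [-0.06172438 -0.00430065  0.10069103] tip [-0.02183449 -0.00439325  0.10365548]
side mandrel [([293.6, 268.4], 0.92), ([231.8, 328.5], 0.92)]
side shank_tip [([276.5, 262.6], 0.94), ([219.9, 318.6], 0.85)]
side socket [([398.3, 155.9], 0.71)]
side axle_block [([401.4, 161.6], 0.79), ([251.1, 217.7], 0.27)]
scene mandrel [([224.8, 204.3], 0.72), ([286.2, 225.1], 0.68), ([308.7, 187.1], 0.57)]
scene shank_tip [([232.1, 195.4], 0.77), ([285.4, 216.7], 0.5)]
scene socket [([354.6, 179.6], 0.89), ([411.0, 232.0], 0.72)]
scene axle_block [([399.2, 238.6], 0.95), ([349.1, 184.9], 0.91)]
```

```bash
python3 - <<'E'
from h import *
s,R=st();pitch(s,R);widths()
E
ls pics
```

```text
t 15.75 pos [ 0.5606 -0.0558  0.1267] xyaw 1.518 z [ 0.  0. -1.] w 20.7 gf 60.0 F [ 0.1  0.7 -0.7] j [-0.61  0.58  0.91  1.89 -0.56  0.95  0.51]
-10 [[318.2, 121.0], [318.0, 18.4]]
-5 [[318.1, 119.8], [317.8, 9.4]]
0 [[318.0, 119.7], [317.6, 1.5]]
5 [[317.8, 121.1], [317.4, -4.8]]
10 [[317.7, 123.9], [317.1, -9.2]]
15 [[317.6, 128.5], [316.8, -11.0]]
20 [[317.4, 134.9], [316.5, -9.5]]
25 [[317.3, 143.2], [316.1, -3.9]]
30 [[317.2, 153.7], [315.7, 6.7]]
35 [[317.0, 166.3], [315.2, 23.5]]
40 [[316.9, 181.1], [314.8, 47.6]]
45 [[316.8, 197.9], [314.3, 79.9]]
[array([319.424, 143.92 ])]
[(0, 0, 640), (6, 0, 640), (12, 0, 640), (18, 0, 640), (24, 0, 640), (30, 0, 640), (36, 0, 640), (42, 0, 640), (48, 0, 640), (54, 0, 629), (60, 0, 620), (66, 0, 609), (72, 0, 598), (78, 0, 587), (84, 0, 577), (90, 0, 566), (96, 0, 555), (102, 0, 544), (108, 0, 533), (114, 0, 522), (120, 0, 512), (126, 0, 501), (132, 0, 479), (138, 0, 479), (144, 0, 473), (150, 0, 462), (156, 244, 208), (162, 245, 196), (168, 265, 165), (174, 272, 148), (180, 280, 129), (186, 289, 117), (192, 290, 209), (198, 290, 212), (204, 0, 505), (210, 0, 507), (216, 0, 510), (222, 0, 508), (228, 0, 498), (234, 0, 356)]
blk.png
s5.png
scene0.png
scene_pre.png
side0.png
side_pre.png
w1.png
w2.png
w3.png
w4.png
w6.png
w7.png
w8.png
w9.png
w_1365.png
w_1520.png
```

Call:
move_arm(
  motion=[
    {"tx":0,"ty":0.002,"tz":0.01,"twist":0},
    {"tx":0,"ty":0.002,"tz":0.018,"twist":0},
    {"tx":0.005,"ty":0,"tz":0.015,"twist":0},
    {"tx":0.01,"ty":0,"tz":0.01,"twist":0},
    {"tx":0.01,"ty":0,"tz":0,"twist":0},
    {"tx":0.01,"ty":0,"tz":0,"twist":0},
    {"tx":0.009,"ty":0,"tz":0,"twist":0},
    {"tx":0.005,"ty":0,"tz":0,"twist":0},
    {"tx":0,"ty":0,"tz":0,"twist":0},
    {"tx":0,"ty":0,"tz":0,"twist":0},
  ],
)

```text
clock: 16.9
position: [0.5673, -0.0071, 0.0741]
ee_rot: [2.279, 2.162, 0.001]
force: [-0.8, -1.1, -1.6]
width: 0.227
gripper_force: 60.0
```

```bash
cat > k.py <<'E'
from h import *
s,R=st();a=np.radians(25)
im=arm.get_image("wrist");print([np.round(np.array(d["point"])*[640,400],1) for d in arm.place_of("wrist","mandrel") if abs(d["point"][0]-.5)<.08])
x=R[:,0]*np.cos(a)-R[:,2]*np.sin(a)
O=s["position"]-R[:,2]*.018+R[:,1]*.0008+x*.0632
B=blockR(1.53);M=np.array([.570,.112,.15]);print("block: O",np.round(B.T@(O-M),4),"tip",np.round(B.T@(O+.04*x-M),4),"grip",np.round(B.T@(s["position"]-R[:,2]*.019-M),4),"tool x,z in block",np.round(B.T@R[:,[0,2]],3).T.tolist())
E
python3 k.py; python3 - <<'E'
from h import *
im=arm.get_image("scene");cv2.imwrite("pics/scene_a.png",im[:,:,::-1]);im2=arm.get_image("side");cv2.imwrite("pics/side_a.png",im2[:,:,::-1])
a=im2[120:260,270:370];b=im[130:270,290:390]
cv2.imwrite("pics/both.png",cv2.resize(np.hstack([a,b])[:,:,::-1],(800,560),interpolation=cv2.INTER_CUBIC))
E
```

```text
t 16.9 pos [ 0.5673 -0.0071  0.0741] xyaw 1.5182 z [ 0.001 -0.    -1.   ] w 20.9 gf 60.0 F [-0.8 -1.1 -1.6] j [-0.65  0.65  0.85  1.93 -0.64  0.86  0.49]
[array([322.2, 142.2])]
block: O [-0.0692 -0.0036  0.0039] tip [-0.0293 -0.004   0.0004] grip [-0.1316 -0.0022  0.0102] tool x,z in block [[0.866, -0.012, -0.5], [-0.5, -0.001, -0.866]]
```

View pics/both.png

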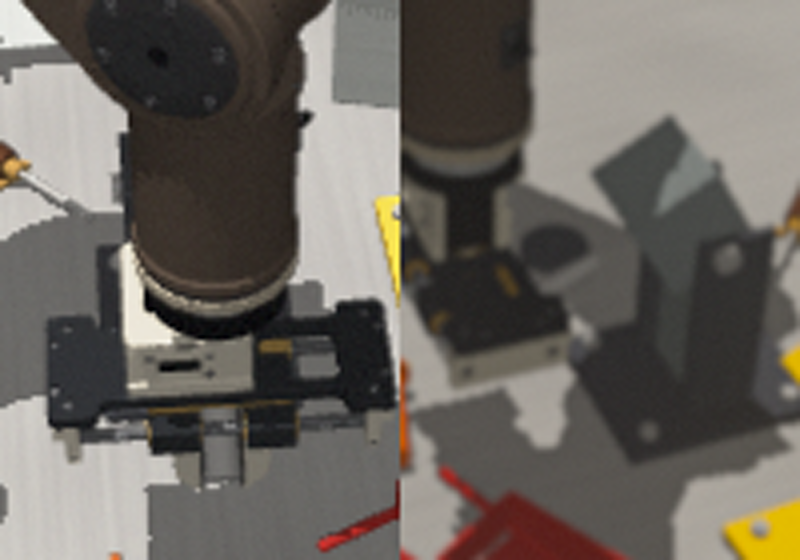

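The view shows the gripper just in front of the block, centred on it, with both blocks and the awl unmoved. The tip is about 29 mm from the mouth and 4 mm to one side. I'll correct that and advance into the mouth.

Call:
move_arm(
  motion=[
    {"tx":0,"ty":-0.003,"tz":0,"twist":0},
    {"tx":0.006,"ty":-0.001,"tz":-0.0035,"twist":0},
    {"tx":0.006,"ty":0,"tz":-0.0035,"twist":0},
    {"tx":0.006,"ty":0,"tz":-0.0035,"twist":0},
    {"tx":0.006,"ty":0,"tz":-0.0035,"twist":0},
    {"tx":0.005,"ty":0,"tz":-0.003,"twist":0},
    {"tx":0,"ty":0,"tz":0,"twist":0},
    {"tx":0,"ty":0,"tz":0,"twist":0},
  ],
  squeeze=40,
)

```text
clock: 17.9
position: [0.5646, 0.0226, 0.0906]
ee_rot: [-2.278, -2.163, 0.0]
force: [-1.2, 1.1, -1.4]
width: 0.231
gripper_force: 40.0
```

```bash
python3 k.py
```

```text
t 17.9 pos [0.5646 0.0226 0.0906] xyaw 1.5188 z [-0.  0. -1.] w 21.2 gf 40.0 F [-1.2  1.1 -1.4] j [-0.72  0.63  0.88  1.92 -0.62  0.89  0.42]
[array([321.6, 138.1])]
block: O [-0.0353  0.0003  0.0035] tip [ 0.0045 -0.0001 -0.    ] grip [-0.0977  0.0017  0.0098] tool x,z in block [[0.866, -0.011, -0.5], [-0.5, 0.0, -0.866]]
```

Call:
move_arm(
  motion=[
    {"tx":0.004,"ty":0,"tz":-0.0015,"twist":0},
    {"tx":0.004,"ty":0,"tz":-0.0015,"twist":0},
    {"tx":0.004,"ty":0,"tz":-0.001,"twist":0},
    {"tx":0.004,"ty":0,"tz":-0.001,"twist":0},
    {"tx":0,"ty":0,"tz":0,"twist":0},
    {"tx":0,"ty":0,"tz":0,"twist":0},
  ],
)

```text
clock: 18.6
position: [0.5653, 0.0387, 0.0957]
ee_rot: [-2.278, -2.162, -0.0]
force: [-2.3, 1.2, -2.3]
width: 0.229
gripper_force: 40.1
```

```bash
python3 k.py
```

```text
t 18.6 pos [0.5653 0.0387 0.0957] xyaw 1.5188 z [-0.     0.001 -1.   ] w 21.1 gf 40.1 F [-2.3  1.2 -2.3] j [-0.75  0.63  0.88  1.91 -0.62  0.9   0.39]
[]
block: O [-0.0188  0.0003 -0.0002] tip [ 0.021  -0.0002 -0.0037] grip [-0.0813  0.0017  0.0062] tool x,z in block [[0.866, -0.011, -0.5], [-0.5, 0.0, -0.866]]
```

Call:
move_arm(
  motion=[
    {"tx":0.003,"ty":0,"tz":0,"twist":0},
    {"tx":0.003,"ty":0,"tz":0,"twist":0},
    {"tx":0.002,"ty":0,"tz":-0.001,"twist":0},
    {"tx":0,"ty":0,"tz":0,"twist":0},
    {"tx":0,"ty":0,"tz":0,"twist":0},
  ],
  squeeze=25,
)

```text
clock: 19.2
position: [0.5655, 0.0457, 0.0966]
ee_rot: [-2.28, -2.161, 0.002]
force: [-4.8, -2.2, -2.5]
width: 0.236
gripper_force: 25.1
```

```bash
python3 k.py
```

```text
t 19.2 pos [0.5655 0.0457 0.0966] xyaw 1.5176 z [-0.001 -0.001 -1.   ] w 21.7 gf 25.1 F [-4.8 -2.2 -2.5] j [-0.77  0.63  0.89  1.91 -0.62  0.9   0.37]
[]
block: O [-0.0123  0.0003 -0.003 ] tip [ 0.0276 -0.0002 -0.0065] grip [-0.0747  0.0018  0.0034] tool x,z in block [[0.866, -0.012, -0.5], [-0.501, 0.001, -0.866]]
```

Call:
move_arm(
  motion=[
    {"tx":0.002,"ty":-0.002,"tz":0,"twist":0},
    {"tx":0.002,"ty":0,"tz":0,"twist":0},
    {"tx":0.002,"ty":0,"tz":0,"twist":0},
    {"tx":0,"ty":0,"tz":0,"twist":0},
    {"tx":0,"ty":0,"tz":0,"twist":0},
  ],
)

```text
clock: 19.8
position: [0.5647, 0.0508, 0.0969]
ee_rot: [2.28, 2.159, -0.001]
force: [-1.6, -6.0, -3.7]
width: 0.233
gripper_force: 25.0
```

```bash
python3 k.py
```

```text
t 19.8 pos [0.5647 0.0508 0.0969] xyaw 1.5165 z [ 0.001 -0.002 -1.   ] w 21.4 gf 25.0 F [-1.6 -6.  -3.7] j [-0.78  0.62  0.89  1.91 -0.62  0.9   0.36]
[]
block: O [-0.0077  0.0013 -0.0054] tip [ 0.0321  0.0008 -0.0089] grip [-0.0702  0.0029  0.0011] tool x,z in block [[0.865, -0.014, -0.501], [-0.501, -0.001, -0.865]]
```

Call:
move_arm(
  motion=[
    {"tx":0.001,"ty":0,"tz":-0.0005,"twist":0},
    {"tx":0.001,"ty":0,"tz":-0.0005,"twist":0},
    {"tx":0,"ty":0,"tz":0,"twist":0},
    {"tx":0,"ty":0,"tz":0,"twist":0},
  ],
)

```text
clock: 20.3
position: [0.5646, 0.0517, 0.0977]
ee_rot: [2.28, 2.157, -0.002]
force: [-1.5, -9.0, -7.2]
width: 0.234
gripper_force: 25.0
```

```bash
python3 k.py; python3 - <<'E'
from h import *
for n in("scene","side"):
    arm.get_image(n)
    for q in("mandrel","butt","handle_grip"):print(n,q,[(np.round(np.array(d["point"])*[640,400],1).tolist(),round(d["conf"],2)) for d in arm.place_of(n,q)][:4])
B=blockR(1.53);M=np.array([.570,.112,.15])
for n in("scene","side"):print(n,proj(n,[M+B@np.array([-.005-d,0,0]) for d in(0,.048,.081)]).round(1).tolist())
E
```

```text
t 20.3 pos [0.5646 0.0517 0.0977] xyaw 1.5154 z [ 0.001 -0.003 -1.   ] w 21.6 gf 25.0 F [-1.5 -9.  -7.2] j [-0.78  0.62  0.89  1.91 -0.61  0.9   0.36]
[array([325.9, 301.7])]
block: O [-0.0065  0.0013 -0.0052] tip [ 0.0333  0.0008 -0.0088] grip [-0.069   0.003   0.0014] tool x,z in block [[0.864, -0.015, -0.503], [-0.503, -0.001, -0.864]]
scene mandrel [([286.0, 226.7], 0.82), ([224.4, 201.2], 0.63)]
scene butt [([287.7, 240.0], 0.75), ([205.8, 222.5], 0.54), ([320.0, 207.2], 0.45)]
scene handle_grip [([216.4, 213.3], 0.77), ([287.2, 237.8], 0.51)]
side mandrel [([295.5, 263.4], 0.98), ([231.7, 328.2], 0.86)]
side butt [([259.4, 351.8], 0.77), ([330.6, 270.4], 0.76), ([320.0, 215.1], 0.62), ([256.7, 245.5], 0.39)]
side handle_grip [([246.9, 342.5], 0.9), ([312.6, 268.0], 0.78), ([319.8, 200.1], 0.62)]
scene [[346.1, 189.8], [331.1, 200.3], [320.9, 207.5]]
side [[319.5, 181.2], [321.0, 200.7], [322.0, 214.4]]
```

Call:
move_arm(
  motion=[
    {"tx":-0.001,"ty":0,"tz":0.0005,"twist":0},
    {"tx":0,"ty":0,"tz":0,"twist":0},
    {"tx":0,"ty":0,"tz":0,"twist":0},
    {"tx":0,"ty":0,"tz":0,"twist":0},
    {"tx":0,"ty":0,"tz":0,"twist":0},
    {"tx":0,"ty":0,"tz":0,"twist":0},
    {"tx":0,"ty":0,"tz":0,"twist":0},
    {"tx":0,"ty":0,"tz":0,"twist":0},
  ],
  gripper=0,
)

```text
clock: 21.6
position: [0.5643, 0.0532, 0.0972]
ee_rot: [-2.279, -2.162, -0.0]
force: [0.4, -0.4, -0.4]
width: 0.503
gripper_force: 0.0
```

```bash
cat > c.py <<'E'
from h import *
s,R=st();B=blockR(1.53);M=np.array([.570,.112,.15])
print("grip",np.round(B.T@(s["position"]-R[:,2]*.019-M),4))
o={}
for n in("scene","side"):
    im=arm.get_image(n);cv2.imwrite("pics/c_%s_%d.png"%(n,s["clock"]*100),im[:,:,::-1])
    for q in("butt","handle_grip","mandrel"):
        e=proj(n,M+B@np.array([-.005-{"butt":.081,"handle_grip":.048,"mandrel":0}[q],0,0]))[0]
        for d in arm.place_of(n,q):
            p=np.array(d["point"])*[640,400]
            if np.linalg.norm(p-e)<18:print(n,q,p.round(1),"at-5mm:",e.round(1),round(d["conf"],2));o.setdefault(q,[]).append((n,p))
for q in o:
    if len(o[q])==2:x,e=tri(o[q]);print(q,np.round(B.T@(x-M),4),np.round(e,4))
E
python3 c.py
```

```text
t 21.6 pos [0.5643 0.0532 0.0972] xyaw 1.518 z [ 0.  0. -1.] w 46.3 gf 0.0 F [ 0.4 -0.4 -0.4] j [-0.78  0.62  0.89  1.91 -0.62  0.9   0.36]
grip [-0.0679  0.0033  0.0002]
scene butt [318.2 210.1] at-5mm: [320.9 207.5] 0.35
scene handle_grip [332.6 198.3] at-5mm: [331.1 200.3] 0.43
side butt [319.3 215.9] at-5mm: [322.  214.4] 0.64
side handle_grip [320.7 201.4] at-5mm: [321.  200.7] 0.64
butt [-0.0924  0.0055 -0.0059] [0.0041 0.0041]
handle_grip [-0.0506  0.0016 -0.0002] [0.004 0.004]
```

It stays in the socket by itself: the wrist force is back to zero and the butt is still detected at the same spot in both views. Now I'll back up 6 mm along the handle so the gripper body clears the block, regrip hard and push home.

Call:
move_arm(
  motion=[
    {"tx":-0.005,"ty":0,"tz":0.003,"twist":0},
    {"tx":0,"ty":0,"tz":0,"twist":0},
    {"tx":0,"ty":0,"tz":0,"twist":0},
  ],
)

```text
clock: 22.3
position: [0.564, 0.0479, 0.0942]
ee_rot: [-2.28, -2.161, 0.0]
force: [-0.3, 0.2, -1.1]
width: 0.499
gripper_force: 0.0
```

Call:
move_arm(
  motion=[
    {"tx":0,"ty":0,"tz":0,"twist":0},
    {"tx":0,"ty":0,"tz":0,"twist":0},
    {"tx":0,"ty":0,"tz":0,"twist":0},
    {"tx":0,"ty":0,"tz":0,"twist":0},
    {"tx":0,"ty":0,"tz":0,"twist":0},
    {"tx":0,"ty":0,"tz":0,"twist":0},
  ],
  gripper=1,
  squeeze=60,
)

```text
clock: 22.9
position: [0.5641, 0.0483, 0.0943]
ee_rot: [2.279, 2.162, 0.0]
force: [-0.3, 0.0, 0.7]
width: 0.223
gripper_force: 60.0
```

Call:
move_arm(
  motion=[
    {"tx":0.0017,"ty":0,"tz":-0.001,"twist":0},
    {"tx":0.0017,"ty":0,"tz":-0.001,"twist":0},
    {"tx":0.0017,"ty":0,"tz":-0.001,"twist":0},
    {"tx":0,"ty":0,"tz":0,"twist":0},
    {"tx":0,"ty":0,"tz":0,"twist":0},
  ],
)

```text
clock: 23.4
position: [0.5639, 0.0508, 0.0968]
ee_rot: [2.28, 2.158, -0.004]
force: [1.7, -8.0, -6.7]
width: 0.226
gripper_force: 60.0
```

```bash
cat > g.py <<'E'
from h import *
s,R=st();B=blockR(1.53);M=np.array([.570,.112,.15])
print("grip",np.round(B.T@(s["position"]-R[:,2]*.019-M),4),"F block",np.round(B.T@s["force"],1))
E
python3 g.py
```

```text
t 23.4 pos [0.5639 0.0508 0.0968] xyaw 1.516 z [-0.    -0.003 -1.   ] w 20.8 gf 60.0 F [ 1.7 -8.  -6.7] j [-0.78  0.63  0.89  1.91 -0.61  0.9   0.36]
grip [-0.0703  0.0036  0.001 ] F block [-10.2  -2.   -1.9]
```

Call:
move_arm(
  motion=[
    {"tx":0.0017,"ty":0,"tz":-0.001,"twist":0},
    {"tx":0.0017,"ty":0,"tz":-0.001,"twist":0},
    {"tx":0,"ty":0,"tz":0,"twist":0},
    {"tx":0,"ty":0,"tz":0,"twist":0},
  ],
)

```text
clock: 23.8
position: [0.5636, 0.0509, 0.0978]
ee_rot: [2.28, 2.153, -0.01]
force: [5.6, -18.0, -22.0]
width: 0.227
gripper_force: 60.0
```

```bash
python3 g.py
```

```text
t 23.8 pos [0.5636 0.0509 0.0978] xyaw 1.5135 z [-0.001 -0.008 -1.   ] w 20.9 gf 60.0 F [  5.6 -18.  -22. ] j [-0.79  0.63  0.9   1.91 -0.61  0.9   0.35]
grip [-0.0696  0.0039  0.0018] F block [-26.4  -6.3 -10.1]
```

Call:
move_arm(
  motion=[
    {"tx":0.0017,"ty":0,"tz":-0.001,"twist":0},
    {"tx":0.0017,"ty":0,"tz":-0.001,"twist":0},
    {"tx":0,"ty":0,"tz":0,"twist":0},
    {"tx":0,"ty":0,"tz":0,"twist":0},
  ],
)

```text
clock: 24.2
position: [0.5631, 0.0504, 0.0988]
ee_rot: [2.281, 2.147, -0.017]
force: [9.3, -29.6, -36.3]
width: 0.224
gripper_force: 60.0
```

```bash
python3 g.py
```

```text
t 24.2 pos [0.5631 0.0504 0.0988] xyaw 1.5103 z [-0.002 -0.014 -1.   ] w 20.6 gf 60.0 F [  9.3 -29.6 -36.3] j [-0.79  0.63  0.9   1.91 -0.6   0.91  0.35]
grip [-0.0695  0.0043  0.0029] F block [-43.5 -10.5 -16.9]
```

Call:
move_arm(
  motion=[
    {"tx":-0.0035,"ty":0,"tz":0.002,"twist":0},
    {"tx":-0.0025,"ty":0,"tz":0.0015,"twist":0},
    {"tx":0,"ty":0,"tz":0,"twist":0},
    {"tx":0,"ty":0,"tz":0,"twist":0},
  ],
)

```text
clock: 24.6
position: [0.5639, 0.0512, 0.0971]
ee_rot: [2.28, 2.158, -0.005]
force: [2.0, -10.5, -10.8]
width: 0.227
gripper_force: 60.0
```

Call:
move_arm(
  motion=[
    {"tx":0,"ty":0,"tz":0,"twist":0},
    {"tx":0,"ty":0,"tz":0,"twist":0},
    {"tx":0,"ty":0,"tz":0,"twist":0},
    {"tx":0,"ty":0,"tz":0,"twist":0},
    {"tx":0,"ty":0,"tz":0,"twist":0},
  ],
  gripper=0,
)

```text
clock: 25.1
position: [0.5644, 0.0545, 0.0978]
ee_rot: [-2.278, -2.163, -0.001]
force: [0.9, 0.1, 0.6]
width: 0.503
gripper_force: 0.0
```

```bash
python3 g.py; python3 c.py
```

```text
t 25.1 pos [0.5644 0.0545 0.0978] xyaw 1.5186 z [ 0.  0. -1.] w 46.3 gf 0.0 F [0.9 0.1 0.6] j [-0.78  0.62  0.89  1.91 -0.62  0.91  0.36]
grip [-0.0665  0.0032  0.0001] F block [ 0.4 -0.9  0.5]
t 25.1 pos [0.5644 0.0545 0.0978] xyaw 1.5186 z [ 0.  0. -1.] w 46.3 gf 0.0 F [0.9 0.1 0.6] j [-0.78  0.62  0.89  1.91 -0.62  0.91  0.36]
grip [-0.0665  0.0032  0.0001]
scene butt [323.5 206.9] at-5mm: [320.9 207.5] 0.58
scene handle_grip [333.2 200.6] at-5mm: [331.1 200.3] 0.52
side butt [321.2 215. ] at-5mm: [322.  214.4] 0.66
side handle_grip [320.2 198.7] at-5mm: [321.  200.7] 0.58
butt [-0.083   0.0024 -0.0074] [0.0033 0.0033]
handle_grip [-0.048   0.0011 -0.0059] [0.0012 0.0012]
```

The push stopped hard at 43 N. After letting go, the tool sits 3 mm further in without touching anything, so that stop was the collar on the face and not the gripper body on the block. I'll retreat along the handle and then check.

Call:
move_arm(
  motion=[
    {"tx":-0.009,"ty":0,"tz":0.005,"twist":0},
    {"tx":-0.015,"ty":0,"tz":0.0085,"twist":0},
    {"tx":-0.018,"ty":0,"tz":0.01,"twist":0},
    {"tx":-0.02,"ty":0,"tz":0,"twist":0},
    {"tx":-0.02,"ty":0,"tz":-0.01,"twist":0},
    {"tx":-0.02,"ty":0,"tz":-0.03,"twist":0},
    {"tx":-0.02,"ty":0,"tz":-0.04,"twist":0},
    {"tx":-0.03,"ty":0,"tz":-0.04,"twist":0},
    {"tx":-0.04,"ty":0,"tz":-0.03,"twist":0},
    {"tx":-0.04,"ty":0,"tz":-0.03,"twist":0},
    {"tx":-0.03,"ty":0,"tz":0,"twist":0},
    {"tx":0,"ty":0,"tz":0,"twist":0},
  ],
)

```text
clock: 26.7
position: [0.5489, -0.2143, 0.2567]
ee_rot: [2.284, 2.15, 0.0]
force: [-0.4, -0.7, 0.2]
width: 0.502
gripper_force: 0.0
```

```bash
python3 g.py; python3 c.py; python3 - <<'E'
from h import *
c=arm.calibration("wrist");arm.get_image("wrist")
for n in("wrist","side","scene"):
  for q in("mandrel","butt","plain_arbor","wheelbarrow","rivet_box","awl"):
    print(n,q,[(np.round(np.array(d["point"])*[640,400],1).tolist(),round(d["conf"],2)) for d in arm.place_of(n,q)][:3])
B=blockR(1.53);M=np.array([.570,.112,.15])
print("pred flush wrist O,butt",proj("wrist",[M,M-B[:,0]*.081],c).round(1).tolist())
# colour mask of the block/mandrel in the side view before/after
E
```

```text
t 26.7 pos [ 0.5489 -0.2143  0.2567] xyaw 1.5103 z [ 0.003 -0.003 -1.   ] w 46.2 gf 0.0 F [-0.4 -0.7  0.2] j [-0.39  0.48  1.    1.68 -0.43  1.22  0.65]
grip [-0.2202  0.0078  0.2723] F block [-0.5  0.4  0.5]
t 26.7 pos [ 0.5489 -0.2143  0.2567] xyaw 1.5103 z [ 0.003 -0.003 -1.   ] w 46.2 gf 0.0 F [-0.4 -0.7  0.2] j [-0.39  0.48  1.    1.68 -0.43  1.22  0.65]
grip [-0.2202  0.0078  0.2723]
scene butt [319.6 206.6] at-5mm: [320.9 207.5] 0.71
scene handle_grip [331.5 199.9] at-5mm: [331.1 200.3] 0.5
scene mandrel [347.1 183.9] at-5mm: [346.1 189.8] 0.63
scene mandrel [330.2 193.9] at-5mm: [346.1 189.8] 0.31
mandrel [-0.0134 -0.7263  0.7318] [0. 0.]
wrist mandrel [([126.6, 159.0], 0.62), ([254.1, 2.7], 0.58)]
wrist butt [([189.1, 207.8], 0.66), ([332.5, 20.6], 0.62)]
wrist plain_arbor [([286.1, 184.3], 0.85)]
wrist wheelbarrow [([477.0, 170.0], 0.49)]
wrist rivet_box [([478.1, 171.8], 0.77)]
wrist awl []
side mandrel [([293.7, 263.3], 0.67), ([231.5, 328.5], 0.55)]
side butt [([258.8, 349.9], 0.89), ([333.7, 271.0], 0.78)]
side plain_arbor [([304.9, 329.4], 0.83)]
side wheelbarrow [([391.1, 256.1], 0.6)]
side rivet_box [([408.9, 329.9], 0.75)]
side awl [([275.3, 163.6], 0.8), ([256.9, 246.7], 0.23)]
scene mandrel [([221.4, 205.1], 0.83), ([282.4, 224.7], 0.76), ([347.1, 183.9], 0.63)]
scene butt [([319.6, 206.6], 0.71), ([288.1, 244.8], 0.62), ([207.1, 222.4], 0.58)]
scene plain_arbor [([225.9, 237.0], 0.86), ([320.0, 204.3], 0.49), ([216.6, 270.8], 0.48)]
scene wheelbarrow [([322.6, 285.9], 0.8)]
scene rivet_box [([243.9, 318.1], 0.6)]
scene awl [([385.5, 190.6], 0.67)]
pred flush wrist O,butt [[324.3, -390.3], [324.7, -168.6]]
```

The robot is clear and the other objects read where they were. I'll take one close measurement from the side before handing in, turning the tool 90 degrees so the wrist camera sees the handle and the block.

Call:
move_arm(
  motion=[
    {"tx":0.04,"ty":-0.007,"tz":0,"twist":0},
    {"tx":0.04,"ty":-0.007,"tz":0,"twist":0},
    {"tx":0.04,"ty":-0.007,"tz":0,"twist":0},
    {"tx":0.033,"ty":-0.007,"tz":0,"twist":0},
    {"tx":0,"ty":0,"tz":0,"twist":0.09},
    {"tx":0,"ty":0,"tz":0,"twist":0.09},
    {"tx":0,"ty":0,"tz":0,"twist":0.09},
    {"tx":0,"ty":0,"tz":0,"twist":0.09},
    {"tx":0,"ty":0,"tz":0,"twist":0.09},
    {"tx":0,"ty":0,"tz":0,"twist":0.09},
    {"tx":0,"ty":0,"tz":0,"twist":0.09},
    {"tx":0,"ty":0,"tz":0,"twist":0.09},
  ],
)

```text
clock: 29.25
position: [0.5307, -0.0532, 0.2542]
ee_rot: [3.085, 0.595, -0.0]
force: [-0.6, -0.4, -0.3]
width: 0.501
gripper_force: 0.0
```

Call:
move_arm(
  motion=[
    {"tx":0,"ty":0,"tz":0,"twist":0.09},
    {"tx":0,"ty":0,"tz":0,"twist":0.09},
    {"tx":0,"ty":0,"tz":0,"twist":0.09},
    {"tx":0,"ty":0,"tz":0,"twist":0},
    {"tx":0,"ty":0,"tz":0,"twist":0},
    {"tx":0,"ty":0,"tz":0,"twist":0},
  ],
)

```text
clock: 29.85
position: [0.5307, -0.0532, 0.2542]
ee_rot: [-3.141, 0.053, -0.0]
force: [0.3, 0.1, -1.1]
width: 0.499
gripper_force: 0.0
```

```bash
python3 - <<'E'
from h import *
s,R=st();c=arm.calibration("wrist");im=arm.get_image("wrist");cv2.imwrite("pics/fin.png",im[:,:,::-1]);np.savez("fin.npz",T=c["T"],K=c["K"])
B=blockR(1.53);M=np.array([.570,.112,.15])
P={"O":M,"hg":M-B[:,0]*.048,"butt":M-B[:,0]*.081,"TFL":M+B@[0,.035,.035],"TFR":M+B@[0,-.035,.035],"TBL":M+B@[.066,.035,.035],"TBR":M+B@[.066,-.035,.035]}
for k in P:print(k,proj("wrist",P[k],c)[0].round(1))
for q in("mandrel","handle_grip","butt","axle_block","socket"):print(q,[(np.round(np.array(d["point"])*[640,400],1).tolist(),round(d["conf"],2)) for d in arm.place_of("wrist",q)][:3])
for q in("mandrel","axle_block"):
  for d in arm.regions_of("wrist",q)[:3]:
    m=d["region"];y,x=np.nonzero(m);print(q,round(d["conf"],2),x.min(),x.max(),y.min(),y.max(),m.sum())
    if q=="mandrel":print([(k,int(m[:,k].nonzero()[0].min()),int(m[:,k].sum())) for k in range(x.min(),x.max()+1,4)])
E
```

```text
t 29.85 pos [ 0.5307 -0.0532  0.2542] xyaw -0.0336 z [ 0.  0. -1.] w 45.9 gf 0.0 F [ 0.3  0.1 -1.1] j [-0.87  0.5   1.3   1.82 -0.51  1.22 -1.03]
O [ 93.2 156.2]
hg [164.2 152.4]
butt [206.7 150. ]
TFL [ 99.7 214.7]
TFR [ 82.7 107.1]
TBL [-32.1 230.8]
TBR [-64.3 106.8]
mandrel [([307.1, 201.4], 0.87), ([93.7, 157.4], 0.69)]
handle_grip [([317.5, 157.4], 0.77), ([165.5, 151.2], 0.7)]
butt [([322.6, 130.3], 0.9), ([207.3, 155.4], 0.85)]
axle_block [([93.3, 158.5], 0.93), ([51.2, 160.3], 0.52)]
socket [([53.5, 161.1], 0.75)]
mandrel 0.94 91 209 134 180 3434
[(91, 135, 9), (95, 135, 38), (99, 135, 46), (103, 143, 38), (107, 143, 30), (111, 143, 29), (115, 143, 29), (119, 143, 28), (123, 142, 30), (127, 142, 30), (131, 142, 29), (135, 142, 29), (139, 142, 29), (143, 142, 29), (147, 142, 28), (151, 141, 29), (155, 141, 28), (159, 141, 28), (163, 141, 27), (167, 141, 27), (171, 141, 27), (175, 141, 27), (179, 140, 27), (183, 140, 27), (187, 140, 27), (191, 140, 26), (195, 140, 26), (199, 140, 26), (203, 139, 26), (207, 141, 24)]
mandrel 0.91 295 333 129 235 1890
[(295, 194, 4), (299, 192, 31), (303, 182, 54), (307, 165, 66), (311, 147, 69), (315, 130, 76), (319, 129, 77), (323, 131, 48), (327, 132, 32), (331, 133, 13)]
axle_block 0.6 0 102 107 230 11084
```

The measurement confirms it. The mandrel origin (93.7,157.4) coincides with the block's mouth (93.3,158.5), and the butt and axis slope match the flush prediction within about 1 mm. Handing in.

```bash
python3 -c "
from cell import arm
print(arm.sign_off())"
```

```text
the job is handed in; nothing more can be done
None
```

I gripped the mandrel in the socket and let go with its collar about 6 mm off the face by my estimate; it held by itself. I then pushed it home until the collar stopped against the block, and handed the job in at about 30 s of the 58 s limit. A last camera check put it flush and in line to within about 1 mm; the other things I could still check were where they started, but I did not re-check the polish tin and toy wheel, and the hand-in returned no verdict.

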